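# Draw a batch of couplings from the gravity feeder

### The job

Draw the batch of three brass couplings from the gravity feeder: put the blue tray fully home under the hopper, lengthwise between the two guide rails and up against the stop, then pull the red-handled slide gate all the way out so that all three couplings drop into the tray, and push the gate fully home again. Leave the full tray under the feeder, and do not disturb the carton or the dropper bottle beside it.

Things in the scene. Friction and masses are not known exactly. Their poses are not given: they have to be found in the camera images.
- feeder: Gravity feeder screwed to the bench. Grey hopper (62 x 56 mm outside, open top 168 mm up, clear front at x = -31 mm) before an upright back plate; three brass couplings stand in it on the slide gate. Origin: on the bench under the middle of the 56 x 50 mm outlet; +x to the back plate, -x to the open front, z up. Gate channels: front face x = -41 mm, 64 to 76 mm up. Skirt under the outlet ends 58 mm up.
- tray_home (a point): Where the tray's centre comes when fully home (fixed; feeder x = -41 mm, y = 0, 25 mm up; feeder's axes). Two fixed rails 12 mm high along x, inner faces at y = +-34.5 mm, run back from x = -4 mm of this point; in front of that their mouths flare, 11 mm wider each at x = -34 mm. A 12 mm high stop bar has its face at x = +80 mm. Between them is bare bench. The tray's front 90 mm stand out before the hopper.
- gate_grip (a point): Middle of the gate's red bar grip, 70 mm up: 80 mm long (feeder's x), 14 mm thick (y), 26 mm high. On the feeder's -y side: x = 0, y = -135 mm shut, -201 mm open. A 10 mm rod joins its middle to the gate plate: shut, 58 mm are free behind the bar on both sides of the rod for fingers from above. A black block is 46 to 64 mm from the feeder's middle, x = 24 to 44 mm, 97 mm high. Feeder's axes.
- gate (a joint): Travel of the slide gate in m: 0 = shut (home), 0.066 = fully open at its stop. It opens level, to the feeder's -y side. A spring detent holds it at both ends: 8 to 9 N to pass it, within the first and the last 15 mm of travel, after which it snaps on by itself; 2 to 5 N between. It stays where it is left.
- tray_center (a point): Blue open plastic tray, 160 x 64 x 50 mm, walls 3 mm, about 0.15 kg, lying loose on the bench. The point is its centre, half-way up (25 mm above its underside); x along its 160 mm length, z up. Both ends are alike.
- coupling0_center (a point): Brass hose coupling no. 1 of three alike, 36 mm long, hexagon 22 mm over flats, about 0.09 kg, standing in the hopper at the start. The point is its centre, z along its length (up at the start).
- coupling1_center (a point): Brass hose coupling no. 2 of three alike, 36 mm long, hexagon 22 mm over flats, about 0.09 kg, standing in the hopper at the start. The point is its centre, z along its length (up at the start).
- coupling2_center (a point): Brass hose coupling no. 3 of three alike, 36 mm long, hexagon 22 mm over flats, about 0.09 kg, standing in the hopper at the start. The point is its centre, z along its length (up at the start).
- carton: Small red and white carton, 58 x 82 x 85 mm (x, y, z), standing on the bench before the feeder (its like lies at the back); a bystander. Origin: middle of its underside.
- oil_bottle: Small white dropper bottle with a blue tip, 25 mm round, 94 mm high, standing beside the work (its like stands at the back of the bench); a bystander. Origin: middle of its underside.
There are look-alikes about, which are no part of the job. Of the things that look like the part that bears tray_center, the middle-sized one is meant.

How it is judged:
By the outcome, as a careful person would: the job done as asked, in the order asked, and still so for the second after the job is handed in, with the robot touching nothing.
It also fails if it takes over 72 s, if anything falls off the work surface, if the arm or the gripper's body presses on something with over 40 N, if the wrist force passes 120 N, or if a joint passes its speed limit or range.

### The arm

A 6-joint arm with a two-finger parallel gripper is mounted at the origin on a cart in front of the work surface, level with it; the furniture and walls round the work are solid. World frame = base frame: x ahead of the robot, y to its left, z up, the work surface at z = 0. Lengths are in m, angles in degrees, forces in N, time in s.
With the tool pointing down it reaches from about 0.4 to 0.825 m from the base axis. Payload 7 kg.
Tool frame: the origin (TCP) lies midway between the tips of the shut fingers; the grasp point (between the pads) lies 19 mm behind it (r.grip_point_offset is the z of the grasp point in the tool frame, in m); z points along the fingers, y is the line along which they close (so a half turn about z gives the same grasp; the last joint's range is limited). The gripper opens to 88 mm and grips with 3 to 60 N. Pads are 19 mm wide; open, the fingers measure 130 mm over their backs; the gripper's body (78 mm by 193 mm) begins 47 mm behind the grasp point.
Start: joints at [83.772, 20.546, 0.682, 0, -70.136, -16.507], TCP at [0.261, 0.623, 0.227] pointing down, gripper open.
Joint ranges: [-176.03, 176.03], [-82.01, 121.73], [-58.28, 71.71], [-173.87, 95.51], [-174.79, -0.11], [-173.66, 173.66]. Speed limits (degrees/s): [136.94, 136.94, 172.46, 180, 180, 180].

### API

Orientations are given as [roll, pitch, yaw] about the fixed x, y, z axes, in that order (R = Rz(yaw) Ry(pitch) Rx(roll)).
In Python, from plant import r, viewer, recognise, outline_of, pinpoint gives the robot as it stands.
- The arm moves only by the tool move_arm, never from a script. Its argument "targets" is a list of rows, each a list of 2 entries, a list of its own where there are three numbers: the shift along the tool's x, y, z in cm, then the turn, a rotation vector about the tool's x, y, z in rad. A call has 1 to 5 rows; each row is the pose to reach, as a shift and turn from the pose commanded when the call began, along the tool's axes at that moment; what a row does not reach only later rows make up. A row lasts 1/8 s, in which the tool goes at most 62.5 mm and 10.7 degrees, less where a joint would pass 70% of its speed; a pose out of reach is approached as far as the arm can. A call with a gripper value outside its range is refused whole. "jaw" is the finger opening in cm, from 0 to 8.76, set as the call begins (left out, the last holds). The fingers move at their own pace and stop on an object; "squeeze" is the grip in N (left out, the last holds). Time passes only in rows, so rows that repeat a pose let the fingers close. It gives the time, the measured TCP pose, the force, the opening and the grip force at its end, in the units of the state.
- r.get_state(): the state, without advancing time (a new reading comes with each control period).
- viewer.capture(name): name is "side" or "top"; returns a dict with "image" (384x512x3 uint8, blue, green, red), "intrinsics" (3x3 intrinsics, pixels), "camera_from_world" (4x4, takes a point from world to camera coordinates). Camera axes: x right, y up, looking along -z (the intrinsics and any distortion apply to the point x, -y, -z); pixel columns grow to the right and rows downward; lengths in m; the calibration is good to about 2 mm. A picture is of the moment at which its call begins. There is no depth.
- r.close_job(): hands the job in; it is judged then, once.
Trained networks look in the newest picture that a camera, given by its name, has taken for a name from the list of things; names that differ only in an ending like _2 or _b are one class to them, and where a whole thing is asked for, a point or a joint stands for the part that bears it (a point fixed in the world has none). Each returns a list of dicts, best first, with "score" (0 to 1); they miss things now and then, are a little off and sometimes report something else, mostly with a low value. They report only what shows in the picture. A call takes as long as a camera call. They do not tell look-alikes from the thing itself.
- recognise(label, camera): "box" ([left, top, right, bottom] in pixels, round what is visible of it).
- outline_of(label, camera): "mask" (384x512 bool, what is visible of it) and "box" ([left, top, right, bottom] in pixels, round what is visible of it).
- pinpoint(label, camera): "location" ([row, column] in pixels: a listed point, or the origin of a listed thing).
The state is a dict: "time_s": time; "joints": joint angles; "qd": joint speeds; "joint_torque": joint torques, N m; "tcp_pos": TCP position; "eef_rot": TCP orientation; "contact_force": force on the tool from outside, world axes, zero at the start; "moment": the same for the moment, N m; "gripper_width": finger opening in m; "gripper_force": force on a finger pad.
Only numpy, scipy, OpenCV 4.12 (cv2) and the standard library are available. Lean on these libraries where they do the work, as an engineer would, in place of code of your own. Each camera call takes 0.05 s, during which the arm holds its last target. There are 200 camera calls.

## Working session

There is one attempt and no reset: what is moved stays moved. The work goes in short steps, Python scripts to look and compute and a tool call to move; the robot and the scene stay as the last step left them, time stands still between calls to the robot, and variables do not carry over. Pictures are saved under pics/ and viewed, at most 10 in all, crops included, and the job is handed in when it is done.

Besides the shell and the picture viewer there is one more tool, called as name([rows], argument=value, ...), one row to a line, values as JSON. move_arm: Moves the arm, as the interface text tells. Its arguments: {"type":"object","properties":{"targets":{"type":"array","items":{"type":"array"}},"jaw":{"type":"number"},"squeeze":{"type":"number"}},"required":["targets"]}

```bash
mkdir -p pics; ls
cat > h.py <<'E'
import numpy as np, cv2
from plant import r, viewer, recognise, outline_of, pinpoint
def ray(c,row,col):
    K=c["intrinsics"];T=np.array(c["camera_from_world"])
    d=np.linalg.inv(K)@np.array([col,row,1.]);d=np.array([d[0],-d[1],-d[2]])
    R=T[:3,:3];return -R.T@T[:3,3],R.T@d
def at_z(c,row,col,z):
    o,d=ray(c,row,col);return o+d*(z-o[2])/d[2]
def proj(c,p):
    T=np.array(c["camera_from_world"]);q=T[:3,:3]@np.array(p)+T[:3,3]
    u=np.array(c["intrinsics"])@np.array([q[0],-q[1],-q[2]]);return u[:2]/u[2]
E
python3 - <<'E'
from h import *
ims=[]
for n in("side","top"):
    c=viewer.capture(n);cv2.imwrite(f"pics/{n}0.png",c["image"])
    T=np.array(c["camera_from_world"]);print(n,"cam at",(-T[:3,:3].T@T[:3,3]).round(3))
    for l,z in(("feeder",0),("gate_grip",.07),("tray_center",.025),("tray_home",.025),("carton",0),("oil_bottle",0)):
        for d in pinpoint(l,n)[:5]:
            rc=d["location"];print(l,round(d["score"],2),np.round(rc),at_z(c,*rc,z).round(3))
E
```

```text
pics
side cam at [ 0.622 -1.117  1.143]
feeder 0.59 [235. 270.] [0.608 0.023 0.   ]
gate_grip 0.74 [248. 266.] [ 0.598 -0.117  0.07 ]
tray_center 0.89 [187. 233.] [0.431 0.29  0.025]
tray_center 0.77 [169. 244.] [0.471 0.427 0.025]
tray_center 0.6 [141. 238.] [0.418 0.674 0.025]
tray_home 0.88 [231. 257.] [0.558 0.016 0.025]
carton 0.89 [293. 219.] [ 0.443 -0.27   0.   ]
oil_bottle 0.38 [193. 298.] [0.724 0.296 0.   ]
top cam at [0.403 0.2   1.491]
feeder 0.71 [181. 309.] [0.619 0.015 0.   ]
gate_grip 0.78 [185. 350.] [ 0.599 -0.115  0.07 ]
tray_center 0.91 [224. 184.] [0.464 0.444 0.025]
tray_center 0.81 [236. 228.] [0.426 0.296 0.025]
tray_center 0.74 [238. 118.] [0.416 0.666 0.025]
tray_home 0.56 [194. 310.] [0.571 0.014 0.025]
tray_home 0.54 [179. 317.] [ 0.624 -0.01   0.025]
carton 0.97 [230. 390.] [ 0.451 -0.265  0.   ]
carton 0.18 [183. 308.] [0.613 0.019 0.   ]
oil_bottle 0.46 [154. 228.] [0.714 0.301 0.   ]
```

View pics/top0.png

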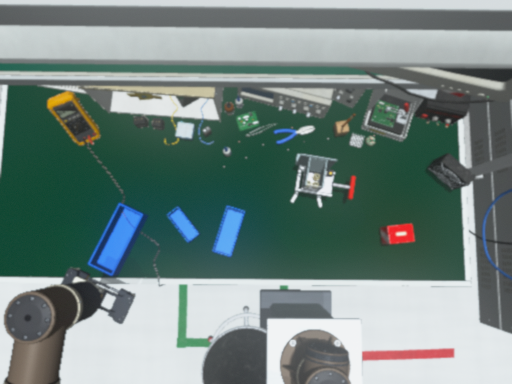

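View pics/side0.png

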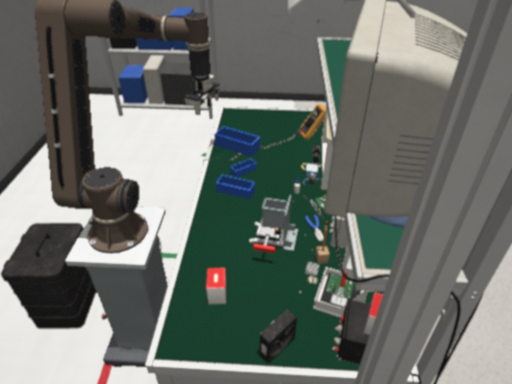

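The top view shows three blue trays: large at (118,238), small at (183,224) and middle-sized at (228,231). I choose (228,231). The feeder is at (315,180), its red grip at (351,187) and the carton at (398,234). In the side view the feeder is at (275,215). The bottle still has to be confirmed, so I'll crop.

Run:
```python
from h import *
for n in("top","side"):
    c=viewer.capture(n)
    for d in outline_of("tray_center",n)[:4]:
        cs,_=cv2.findContours(d["mask"].astype(np.uint8),0,1);k=max(cs,key=cv2.contourArea)
        if n=="top":
            P=np.array([at_z(c,v,u,.05)[:2] for u,v in k[:,0]],np.float32)
            print(d["box"],cv2.minAreaRect(P*1000))
    for d in outline_of("oil_bottle",n)[:3]: print(n,"bottle",d["score"],d["box"])
    for d in outline_of("carton",n)[:2]: print(n,"carton",d["score"],d["box"])
    for d in outline_of("gate_grip",n)[:2]:
        m=d["mask"].astype(np.uint8); print(n,"grip mask",d["score"],d["box"],m.sum())
    hsv=cv2.cvtColor(c["image"],cv2.COLOR_BGR2HSV)
    m=cv2.inRange(hsv,(0,150,90),(8,255,255))|cv2.inRange(hsv,(172,150,90),(180,255,255))
    if n=="top": b=(335,165,365,210)
    else: b=(245,240,282,255)
    mm=np.zeros_like(m);mm[b[1]:b[3],b[0]:b[2]]=m[b[1]:b[3],b[0]:b[2]]
    k=cv2.findNonZero(mm)[:,0]; P=np.array([at_z(c,v,u,.083)[:2] for u,v in k],np.float32); print(n,"red",cv2.minAreaRect(P*1000),P.mean(0))
    if n=="top":
        A=cv2.resize(c["image"][140:280,205:365],(800,700),interpolation=cv2.INTER_CUBIC)[:600]
    else:
        B=cv2.resize(c["image"][165:315,190:340],(600,600),interpolation=cv2.INTER_CUBIC)
cv2.imwrite("pics/a.png",A);cv2.imwrite("pics/b.png",B)
```

```text
[168.8, 206.5, 199.0, 240.8] ((464.2999267578125, 442.5885009765625), (121.21199798583984, 52.260684967041016), 38.99605178833008)
[212.2, 207.8, 249.3, 255.6] ((441.19549560546875, 290.67681884765625), (69.63818359375, 163.0399627685547), 72.3237075805664)
[90.5, 202.7, 151.7, 277.5] ((409.8420715332031, 658.669677734375), (112.66136932373047, 233.80690002441406), 64.51805877685547)
top bottle 0.44 [223.3, 146.6, 231.4, 158.4]
top carton 0.77 [378.2, 225.1, 413.4, 245.0]
top grip mask 0.78 [310.6, 170.9, 356.2, 198.4] 365
top red ((589.5265502929688, -115.80662536621094), (15.81577205657959, 75.70669555664062), 80.44819641113281) [ 0.589639   -0.11593522]
side carton 0.74 [207.5, 270.1, 225.8, 300.7]
side grip mask 0.77 [255.5, 226.8, 279.2, 250.2] 280
side red ((589.3722534179688, -125.36007690429688), (30.863698959350586, 81.31861877441406), 85.81939697265625) [ 0.59047186 -0.12538944]
```

View pics/a.png

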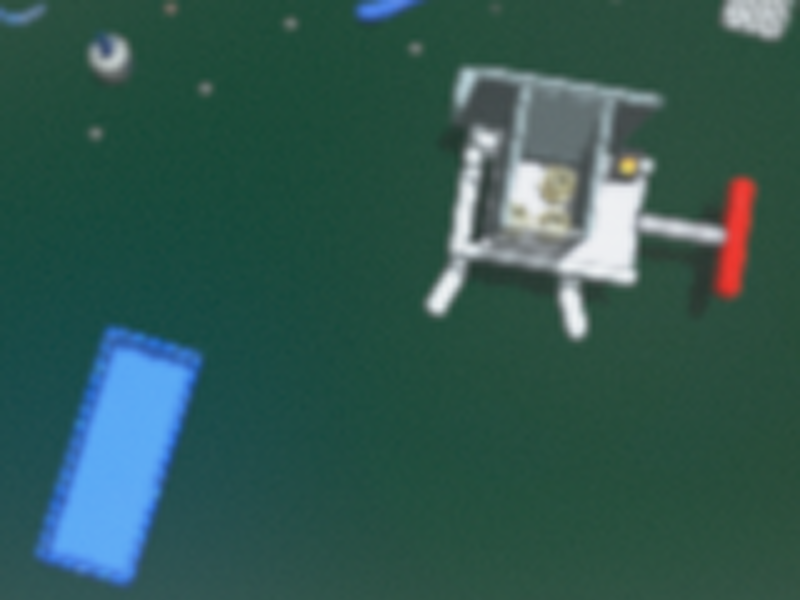

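View pics/b.png

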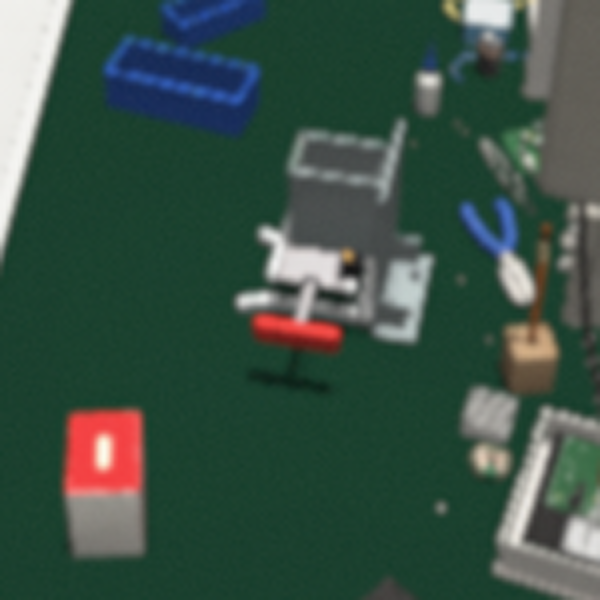

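Crop a shows the middle-sized tray, with rim corners at (110,327), (202,352), (132,585) and (38,556). It also shows the flared mouths ending at (436,308) and (577,332), and the red grip centred at (735,237). The bottle stands clear at about (0.72, 0.30). Crop b agrees with this.

```bash
cat >> h.py <<'E'
from scipy.spatial.transform import Rotation as Ro
def plan(x,y,z,yaw,base=None):
    """shift(cm)/turn from the pose base=(pos,R) to TCP x,y,z, tool down with yaw deg"""
    s=r.get_state();p,R=base or (np.array(s["tcp_pos"]),Ro.from_euler("xyz",s["eef_rot"],degrees=True))
    T=Ro.from_euler("xyz",[180,0,yaw],degrees=True)
    return (100*R.inv().apply(np.array([x,y,z])-p)).round(2),(R.inv()*T).as_rotvec().round(3)
E
python3 - <<'E'
from h import *
c=viewer.capture("top");s=r.get_state();print(s["tcp_pos"],s["eef_rot"],s["time_s"],r.grip_point_offset)
f=lambda u,v,z:at_z(c,140+v/5,205+u/5,z)[:2]
C=np.array([f(*q,.05) for q in((110,327),(202,352),(132,585),(38,556))]);print(C.round(3),C.mean(0))
L=C[:2].mean(0)-C[2:].mean(0);ty=np.degrees(np.arctan2(L[1],L[0]));print("tray yaw",ty,np.linalg.norm(L))
a,b=f(436,308,.012),f(577,332,.012);g=f(735,237,.083);e1,e2=f(740,178,.083),f(728,298,.083)
m=(a+b)/2;print("mouth",a,b,np.linalg.norm(a-b),"grip",g,"bar",e1,e2)
d=g-m; # feeder frame (75,-135)
yaw=np.degrees(np.arctan2(d[1],d[0])-np.arctan2(-135,75));print("dist",np.linalg.norm(d),"exp",np.hypot(.075,.135),"yaw",yaw)
for q in(a-b,e1-e2):print("dir",np.degrees(np.arctan2(q[1],q[0])))
ca=np.radians(yaw);R=np.array([[np.cos(ca),-np.sin(ca)],[np.sin(ca),np.cos(ca)]])
print("feeder",m+R@[.075,0],g+R@[0,.135],"home",m+R@[.034,0])
p=C.mean(0)-L/np.linalg.norm(L)*.045
print("pre",p,plan(*p,.12,ty),plan(*p,.012,ty))
E
```

```text
[0.26090417 0.62250317 0.22658601] [-1.79999980e+02 -7.62228478e-04 -2.27380858e+01] 1.25 -0.0188
[[0.527 0.298]
 [0.511 0.236]
 [0.355 0.28 ]
 [0.373 0.343]] [0.44144158 0.28933953]
tray yaw -16.16205310249506 0.16083569147353063
mouth [0.54558775 0.07495357] [ 0.52989373 -0.02276568] 0.09897148447969825 grip [ 0.58808624 -0.11743817] bar [ 0.62772063 -0.12142901] [ 0.54737441 -0.11212865]
dist 0.15210568605094138 exp 0.154434452114805 yaw -9.725713066166302
dir 80.8760290017316
dir -6.602805254956365
feeder [0.61166282 0.01342407] [0.61089202 0.01562157] home [0.57125208 0.02035027]
pre [0.39822006 0.30186551] (array([25.06, 24.26, 10.66]), array([ 0.   , -0.   , -0.115])) (array([25.06, 24.26, 21.46]), array([ 0.   , -0.   , -0.115]))
```

move_arm([
  [[4.2, 4.05, 1.3], [0, 0, -0.02]],
  [[8.4, 8.1, 2.6], [0, 0, -0.04]],
  [[12.6, 12.15, 3.9], [0, 0, -0.06]],
  [[16.8, 16.2, 5.2], [0, 0, -0.08]],
  [[21, 20.3, 6.5], [0, 0, -0.115]],
], jaw=8.76, squeeze=15)

```text
time_s: 1.88
tcp_pos: [0.3766, 0.3525, 0.1615]
eef_rot: [-180.0, -0.0, -16.1]
contact_force: [0.9, -0.3, 0.1]
gripper_width: 0.0875
gripper_force: 0.0
```

move_arm([
  [[2.2, 1.7, 1.5], [0, 0, 0]],
  [[4.5, 3.5, 3.5], [0, 0, 0]],
  [[4.5, 3.5, 3.5], [0, 0, 0]],
])

```text
time_s: 2.25
tcp_pos: [0.4097, 0.3058, 0.1253]
eef_rot: [179.9, 0.1, -16.3]
contact_force: [0.4, -0.1, 1.1]
gripper_width: 0.0875
gripper_force: 0.0
```

Run:
```python
from h import *
s=r.get_state();print(s["tcp_pos"],s["eef_rot"],s["time_s"],s["contact_force"])
c=viewer.capture("side");cv2.imwrite("pics/c.png",cv2.resize(c["image"][125:225,180:300],(720,600),interpolation=cv2.INTER_CUBIC))
for d in pinpoint("tray_center","side")[:3]:print(d["score"],at_z(c,*d["location"],.025))
print(plan(.398,.302,.012,-16.5))
```

```text
[0.40968813 0.30578506 0.12534831] [ 1.79860371e+02  5.53420244e-02 -1.62944171e+01] 2.25 [ 0.43824917 -0.13541155  1.14151422]
0.93 [0.41173983 0.65883852 0.025     ]
0.87 [0.46223044 0.4387077  0.025     ]
0.7 [0.44150961 0.29103392 0.025     ]
(array([-0.98,  0.92, 11.49]), array([-0.   , -0.   ,  0.006]))
```

View pics/c.png

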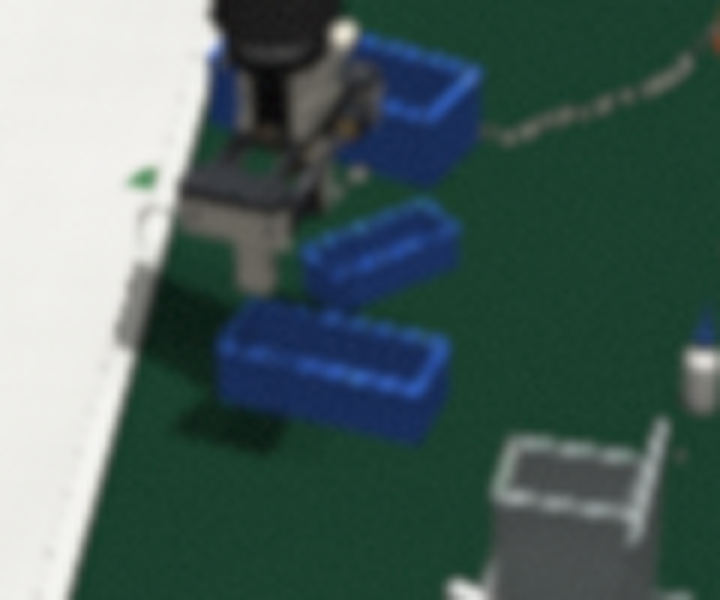

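The crop shows the open gripper over the front end of the middle-sized tray, rim at about (220..450, 300..390). The small tray is behind it and clear, and the two cameras agree on the centre. Descending and gripping.

move_arm([
  [[-0.8, 0.85, 4], [0, 0, 0]],
  [[-0.8, 0.85, 8], [0, 0, 0]],
  [[-0.8, 0.85, 10.5], [0, 0, 0]],
  [[-0.8, 0.85, 11.2], [0, 0, 0]],
  [[-0.8, 0.85, 11.2], [0, 0, 0]],
])

```text
time_s: 2.98
tcp_pos: [0.3996, 0.3029, 0.015]
eef_rot: [-180.0, -0.0, -16.1]
contact_force: [-0.5, 0.8, 0.5]
gripper_width: 0.0875
gripper_force: 0.0
```

move_arm([
  [[0, 0, 0], [0, 0, 0]],
  [[0, 0, 0], [0, 0, 0]],
  [[0, 0, 0], [0, 0, 0]],
  [[0, 0, 0], [0, 0, 0]],
  [[0, 0, 0], [0, 0, 0]],
], jaw=5.5, squeeze=15)

```text
time_s: 3.6
tcp_pos: [0.3999, 0.3027, 0.0153]
eef_rot: [-179.9, -0.0, -16.1]
contact_force: [-2.2, -0.7, 5.5]
gripper_width: 0.064
gripper_force: 15.0
```

move_arm([
  [[0, 0, -3], [0, 0, 0]],
  [[1, 3, -4], [0, 0, 0]],
  [[3, 8.5, -4], [0, 0, -0.04]],
  [[4.9, 14, -4], [0, 0, -0.09]],
  [[6.7, 19.5, -4], [0, 0, -0.133]],
])

```text
time_s: 4.22
tcp_pos: [0.4091, 0.0942, 0.0545]
eef_rot: [180.0, 0.0, -8.4]
contact_force: [2.1, 0.0, -1.9]
gripper_width: 0.064
gripper_force: 15.0
```

move_arm([
  [[0, 0, 0], [0, 0, 0]],
  [[0.8, 5.2, 0], [0, 0, 0]],
  [[0.8, 5.2, 0], [0, 0, 0]],
  [[0.8, 5.2, 0], [0, 0, 0]],
])

```text
time_s: 4.72
tcp_pos: [0.4101, 0.0437, 0.0546]
eef_rot: [-180.0, -0.0, -8.6]
contact_force: [-0.0, -0.1, -1.3]
gripper_width: 0.0639
gripper_force: 15.0
```

Run:
```python
from h import *
s=r.get_state();print(s["tcp_pos"],s["eef_rot"],s["time_s"],s["contact_force"],s["gripper_width"])
c=viewer.capture("side");cv2.imwrite("pics/d.png",cv2.resize(c["image"][165:265,200:320],(720,600),interpolation=cv2.INTER_CUBIC))
t=viewer.capture("top");cv2.imwrite("pics/e.png",cv2.resize(t["image"][150:270,265:365],(500,600),interpolation=cv2.INTER_CUBIC))
print(plan(.413,.044,.055,-8.5))
```

```text
[0.41014402 0.04374132 0.05460774] [-1.79989640e+02 -1.57335531e-02 -8.56655273e+00] 4.725 [-0.01870965 -0.05689591 -1.30422739] 0.06392548089574121
(array([ 0.28, -0.01, -0.04]), array([-0., -0.,  0.]))
```

View pics/e.png

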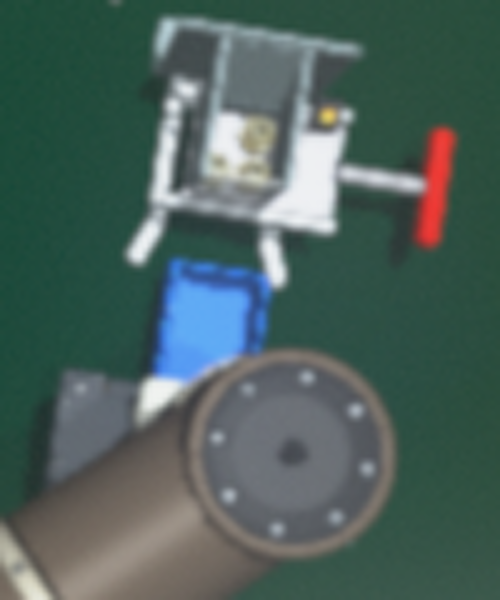

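The crop shows the tray end, corners at about (175,262) and (270,275), before the mouth. The flare tips are at (137,260) and (280,282) and the grip is at (436,187). I'll compare the tray end with the mouth numerically.

Run:
```python
from h import *
c=viewer.capture("top")
f=lambda u,v,z:at_z(c,150+v/5,265+u/5,z)[:2]
p,q=f(174,261,.0895),f(271,274,.0895);print("tray end",p,q,np.linalg.norm(p-q),(p+q)/2)
a,b=f(137,260,.012),f(280,282,.012);print("tips",a,b,(a+b)/2,np.linalg.norm(a-b))
d=p-q;print("end dir",np.degrees(np.arctan2(d[1],d[0]))-90);d=a-b;print("mouth dir",np.degrees(np.arctan2(d[1],d[0]))-90)
g=f(436,187,.083);print("grip",g)
th=np.radians(-8.5);x=np.array([np.cos(th),np.sin(th)]);y=np.array([-x[1],x[0]])
print("lat offs of tray end rel. mouth",((p+q)/2-(a+b)/2)@y)
# model reprojection of feeder features for yaw hypotheses
for yaw in(-7,-8.5,-10):
    th=np.radians(yaw);X=np.array([np.cos(th),np.sin(th)]);Y=np.array([-X[1],X[0]])
    o=g+.135*Y
    for n,(fx,fy,z) in dict(chR=(-.041,-.064,.076),hopFL=(-.031,.028,.168),hopFR=(-.031,-.028,.168),tipL=(-.075,.0455,.012),tipR=(-.075,-.0455,.012),rodend=(0,-.128,.075)).items():
        w=o+fx*X+fy*Y;u=proj(c,[*w,z]);print(yaw,n,((u-[265,150])*5).round(0),end=" ")
    print()
```

```text
tray end [0.53640641 0.05654016] [ 0.52848726 -0.00717801] 0.06420840080063345 [0.53244684 0.02468108]
tips [0.54420229 0.07425974] [ 0.52991493 -0.02484556] [0.53705861 0.02470709] 0.10012986782733861
end dir -7.084616198259937
mouth dir -8.203438935388348
grip [ 0.58809318 -0.1181023 ]
lat offs of tray end rel. mouth -0.0007073900357258172
-7 chR [321. 235.] -7 hopFL [201. 184.] -7 hopFR [291. 196.] -7 tipL [143. 272.] -7 tipR [273. 290.] -7 rodend [423. 187.] 
-8.5 chR [320. 232.] -8.5 hopFL [201. 177.] -8.5 hopFR [290. 191.] -8.5 tipL [141. 265.] -8.5 tipR [271. 286.] -8.5 rodend [423. 187.] 
-10 chR [319. 229.] -10 hopFL [201. 170.] -10 hopFR [289. 187.] -10 tipL [139. 258.] -10 tipR [269. 282.] -10 rodend [423. 187.]
```

View pics/d.png

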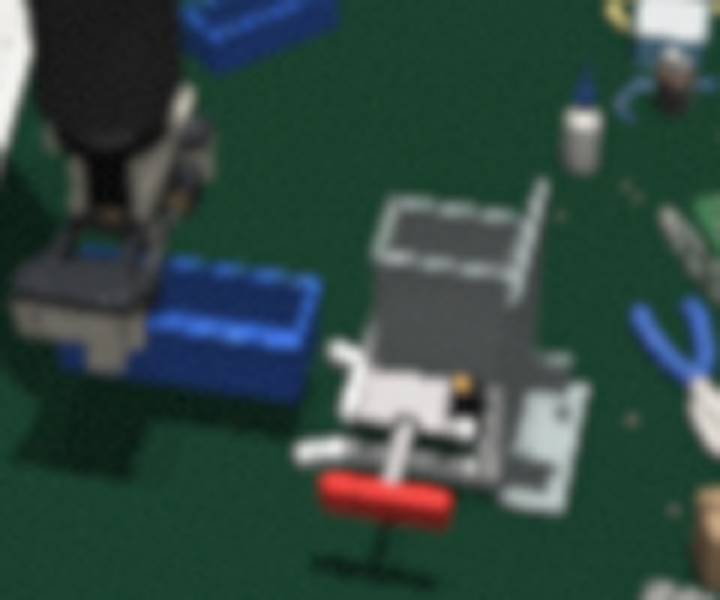

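The side crop shows the tray level in the gripper at about (60..320, 250..400), lined up with the mouth. Numerically it is within 1 mm sideways and has 119 mm to go. Lowering, then sliding in.

move_arm([
  [[0, 0, 2], [0, 0, 0]],
  [[0, 0, 3.4], [0, 0, 0]],
  [[0, 0, 3.7], [0, 0, 0]],
  [[1.5, 0, 3.7], [0, 0, 0]],
  [[3, 0, 3.7], [0, 0, 0]],
])

```text
time_s: 5.5
tcp_pos: [0.4414, 0.0396, 0.0182]
eef_rot: [-180.0, -0.1, -8.5]
contact_force: [-0.4, 1.0, -1.4]
gripper_width: 0.0642
gripper_force: 15.0
```

move_arm([
  [[1.2, 0, 0], [0, 0, 0]],
  [[2.4, 0, 0], [0, 0, 0]],
  [[3.6, 0, 0], [0, 0, 0]],
  [[3.6, 0, 0], [0, 0, 0]],
])

```text
time_s: 6.0
tcp_pos: [0.4763, 0.0337, 0.0175]
eef_rot: [-180.0, -0.0, -8.6]
contact_force: [1.3, 1.6, -1.6]
gripper_width: 0.0639
gripper_force: 15.0
```

move_arm([
  [[1, 0, 0], [0, 0, 0]],
  [[2, 0, 0], [0, 0, 0]],
  [[3, 0, 0], [0, 0, 0]],
  [[4, 0, 0], [0, 0, 0]],
  [[4, 0, 0], [0, 0, 0]],
])

```text
time_s: 6.62
tcp_pos: [0.5161, 0.0278, 0.0177]
eef_rot: [-180.0, -0.1, -8.5]
contact_force: [1.7, 1.8, -2.8]
gripper_width: 0.0639
gripper_force: 15.0
```

move_arm([
  [[0.3, 0, 0.2], [0, 0, 0]],
  [[0.6, 0, 0.2], [0, 0, 0]],
  [[0.9, 0, 0.2], [0, 0, 0]],
  [[1.1, 0, 0.2], [0, 0, 0]],
  [[1.1, 0, 0.2], [0, 0, 0]],
])

```text
time_s: 7.25
tcp_pos: [0.5249, 0.0264, 0.0154]
eef_rot: [-180.0, 0.1, -8.5]
contact_force: [-3.9, 5.0, -0.4]
gripper_width: 0.0641
gripper_force: 15.0
```

move_arm([
  [[0.2, 0, 0], [0, 0, 0]],
  [[0.4, 0, 0], [0, 0, 0]],
  [[0.4, 0, 0], [0, 0, 0]],
])

```text
time_s: 7.62
tcp_pos: [0.5267, 0.026, 0.0153]
eef_rot: [180.0, 0.2, -8.6]
contact_force: [-11.5, 11.2, 8.3]
gripper_width: 0.0642
gripper_force: 15.0
```

The tray has reached the stop. I'll release it, then seat it with a push on the front end using closed fingers.

move_arm([
  [[-0.2, 0, 0], [0, 0, 0]],
  [[-0.2, 0, 0], [0, 0, 0]],
  [[-0.2, 0, 0], [0, 0, 0]],
  [[-0.2, 0, -3], [0, 0, 0]],
  [[-0.2, 0, -6.5], [0, 0, 0]],
], jaw=8.7)

```text
time_s: 8.25
tcp_pos: [0.5271, 0.0254, 0.0807]
eef_rot: [179.9, 0.1, -8.5]
contact_force: [0.1, 1.1, 0.7]
gripper_width: 0.0868
gripper_force: 0.0
```

move_arm([
  [[-3.5, 0, 0], [0, 0, 0]],
  [[-6.5, 0, 0], [0, 0, 0]],
  [[-6.5, 0, 3], [0, 0, 0]],
  [[-6.5, 0, 5.8], [0, 0, 0]],
  [[-6.5, 0, 5.8], [0, 0, 0]],
], jaw=0)

```text
time_s: 8.88
tcp_pos: [0.462, 0.0347, 0.0213]
eef_rot: [179.9, 0.2, -8.5]
contact_force: [0.4, 0.4, -0.2]
gripper_width: 0.0425
gripper_force: 0.0
```

Run:
```python
from h import *
s=r.get_state();print(s["tcp_pos"],s["eef_rot"],s["time_s"],s["contact_force"],s["gripper_width"])
c=viewer.capture("side");cv2.imwrite("pics/f.png",cv2.resize(c["image"][185:265,215:311],(720,600),interpolation=cv2.INTER_CUBIC))
```

```text
[0.46199259 0.03469962 0.0212548 ] [179.8659205    0.18011981  -8.54383891] 8.875 [ 0.44804791  0.35358579 -0.22158373] 0.04245166783380936
```

View pics/f.png

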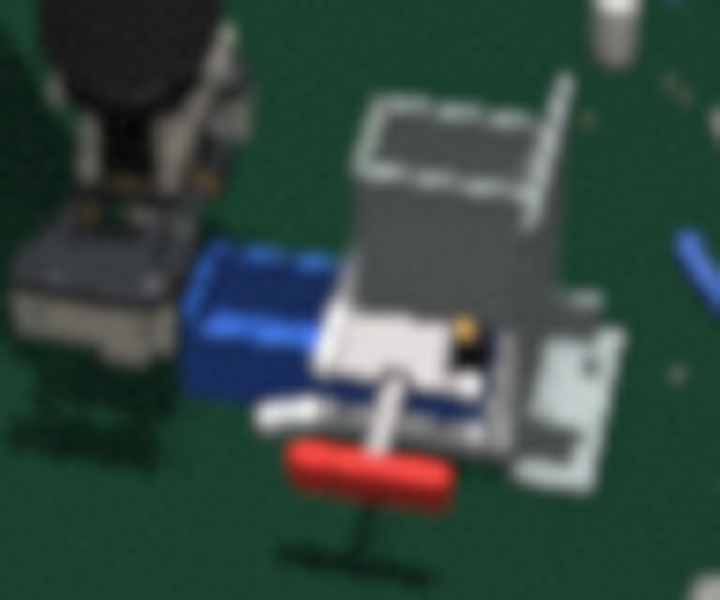

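The crop shows the tray under the hopper between the rails, its front end at about (200,320), just ahead of the fingers. Now the seating push.

move_arm([
  [[0.6, 0, 0], [0, 0, 0]],
  [[1.2, 0, 0], [0, 0, 0]],
  [[1.5, 0, 0], [0, 0, 0]],
  [[1.8, 0, 0], [0, 0, 0]],
  [[1.8, 0, 0], [0, 0, 0]],
], jaw=3.5)

```text
time_s: 9.55
tcp_pos: [0.48, 0.0326, 0.0225]
eef_rot: [180.0, 0.1, -8.6]
contact_force: [-4.9, 2.5, 4.3]
gripper_width: 0.0352
gripper_force: 2.8
```

move_arm([
  [[0.2, 0, 0], [0, 0, 0]],
  [[0.4, 0, 0], [0, 0, 0]],
  [[0.4, 0, 0], [0, 0, 0]],
])

```text
time_s: 9.93
tcp_pos: [0.4799, 0.0319, 0.0219]
eef_rot: [179.9, 0.5, -8.6]
contact_force: [-21.5, 11.9, 14.8]
gripper_width: 0.0352
gripper_force: 11.6
```

Seated: 21 N with no movement, and the front face is where it should be. Going to the gate.

move_arm([
  [[-0.8, 0, 0], [0, 0, 0]],
  [[-0.8, 0, -5], [0, 0, 0]],
  [[-0.8, 0, -10.5], [0, 0, 0]],
  [[0.5, 2, -13], [0, 0, 0]],
  [[4, 6, -13], [0, 0, 0]],
], jaw=4, squeeze=30)

```text
time_s: 10.55
tcp_pos: [0.5176, -0.0324, 0.1561]
eef_rot: [-179.8, -0.4, -8.3]
contact_force: [1.4, 0.8, -0.4]
gripper_width: 0.0397
gripper_force: 0.0
```

move_arm([
  [[3.2, 3.7, 0], [0, 0, 0]],
  [[6.3, 7.2, 0], [0, 0, 0]],
  [[6.3, 7.2, 2], [0, 0, 0]],
  [[6.3, 7.2, 4], [0, 0, 0]],
  [[6.3, 7.2, 4], [0, 0, 0]],
])

```text
time_s: 11.18
tcp_pos: [0.5662, -0.114, 0.1111]
eef_rot: [180.0, 0.2, -8.6]
contact_force: [0.4, 0.6, 1.1]
gripper_width: 0.0402
gripper_force: 0.0
```

Run:
```python
from h import *
s=r.get_state();print(s["tcp_pos"],s["eef_rot"],s["time_s"],s["contact_force"],s["gripper_width"])
c=viewer.capture("side");cv2.imwrite("pics/g.png",cv2.resize(c["image"][185:265,215:311],(720,600),interpolation=cv2.INTER_CUBIC))
print(plan(.5663,-.1145,.051,-8.5))
for z in(.051,.07): print(z,((proj(c,[.5663,-.1145,z])-[215,185])*7.5).round())
```

```text
[ 0.56621007 -0.11395814  0.1111415 ] [ 1.79957972e+02  1.71462558e-01 -8.56830546e+00] 11.175 [0.37032311 0.58885288 1.05609648] 0.040222900525153475
(array([-0.06,  0.08,  6.14]), array([ 0.001,  0.001, -0.001]))
0.051 [319. 495.]
0.07 [319. 468.]
```

View pics/g.png

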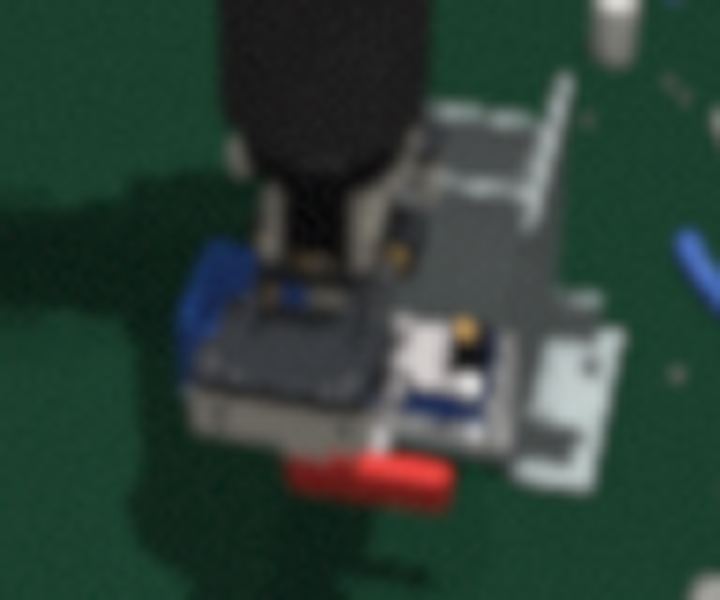

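In the crop the gripper is over the left half of the bar, centred at about (370,475). The target projects to (319,468), on the bar and left of the rod. Descending carefully.

move_arm([
  [[0, 0.1, 2], [0, 0, 0]],
  [[0, 0.1, 4], [0, 0, 0]],
  [[0, 0.1, 5.3], [0, 0, 0]],
  [[0, 0.1, 5.9], [0, 0, 0]],
  [[0, 0.1, 5.9], [0, 0, 0]],
])

```text
time_s: 11.85
tcp_pos: [0.5674, -0.1145, 0.0538]
eef_rot: [180.0, -0.0, -8.5]
contact_force: [0.4, 0.5, -0.4]
gripper_width: 0.0398
gripper_force: 0.0
```

move_arm([
  [[0, 0, 0], [0, 0, 0]],
  [[0, 0, 0], [0, 0, 0]],
  [[0, 0, 0], [0, 0, 0]],
  [[0, 0, 0], [0, 0, 0]],
  [[0, 0, 0], [0, 0, 0]],
], jaw=0.8, squeeze=30)

```text
time_s: 12.48
tcp_pos: [0.5674, -0.1145, 0.0538]
eef_rot: [-180.0, -0.0, -8.5]
contact_force: [-0.8, 1.3, 4.0]
gripper_width: 0.0139
gripper_force: 30.0
```

Gripped at 14 mm. Pulling along tool +y.

move_arm([
  [[0, 1, 0], [0, 0, 0]],
  [[0, 2, 0], [0, 0, 0]],
  [[0, 3, 0], [0, 0, 0]],
  [[0, 4, 0], [0, 0, 0]],
  [[0, 4.8, 0], [0, 0, 0]],
])

```text
time_s: 13.1
tcp_pos: [0.5598, -0.1621, 0.0538]
eef_rot: [-180.0, 0.0, -8.5]
contact_force: [-2.4, 4.3, 5.9]
gripper_width: 0.0138
gripper_force: 30.0
```

move_arm([
  [[0, 0.7, 0], [0, 0, 0]],
  [[0, 1.4, 0], [0, 0, 0]],
  [[0, 1.8, 0], [0, 0, 0]],
  [[0, 2.0, 0], [0, 0, 0]],
  [[0, 2.0, 0], [0, 0, 0]],
])

```text
time_s: 13.72
tcp_pos: [0.557, -0.1798, 0.0538]
eef_rot: [-179.9, 0.0, -8.5]
contact_force: [-2.4, 15.5, 8.2]
gripper_width: 0.0141
gripper_force: 30.0
```

Run:
```python
from h import *
s=r.get_state();print(s["tcp_pos"],s["eef_rot"],s["time_s"],s["contact_force"],s["gripper_width"])
c=viewer.capture("top");cv2.imwrite("pics/i.png",cv2.resize(c["image"][150:230,275:371],(720,600),interpolation=cv2.INTER_CUBIC))
for n in "top","side":
  if n=="side":viewer.capture(n)
  for i in range(3):print(n,i,[(round(d["score"],2),np.round(d["location"])) for d in pinpoint(f"coupling{i}_center",n)][:3])
```

```text
[ 0.55701406 -0.17976238  0.05375474] [-1.79853890e+02  6.29000745e-03 -8.54505797e+00] 13.725 [-2.35679354 15.52738165  8.22106526] 0.014067313009411327
top 0 []
top 1 []
top 2 []
side 0 []
side 1 []
side 2 []
```

View pics/i.png

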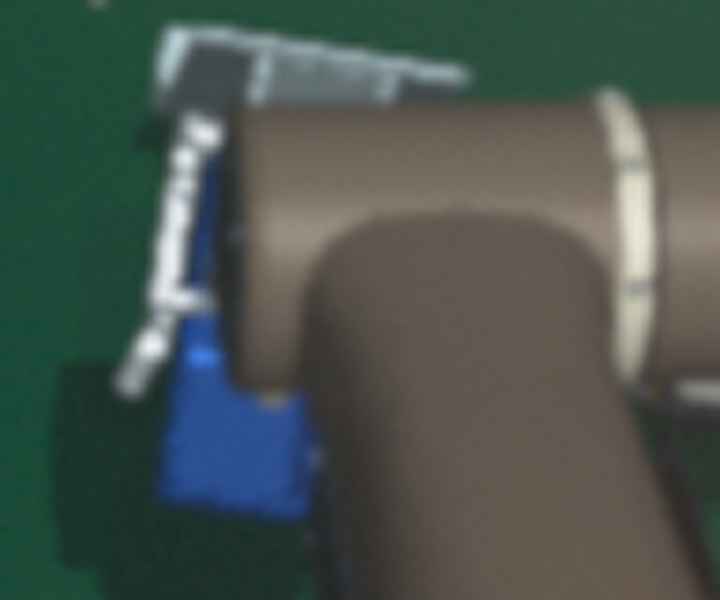

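The gate moved 66 mm and is against its stop (15 N). The crop shows the arm covering the hopper, with the tray seated. I'll let go and clear the view to check the drop.

move_arm([
  [[0, -0.15, 0], [0, 0, 0]],
  [[0, -0.15, 0], [0, 0, 0]],
  [[0, -0.15, 0], [0, 0, 0]],
  [[0, -0.15, -4], [0, 0, 0]],
  [[0, -0.15, -9], [0, 0, 0]],
], jaw=4)

```text
time_s: 14.75
tcp_pos: [0.5563, -0.1807, 0.1433]
eef_rot: [180.0, 0.2, -8.5]
contact_force: [1.1, -0.8, 0.2]
gripper_width: 0.04
gripper_force: 0.0
```

move_arm([
  [[-1, 2, -4], [0, 0, 0]],
  [[-4, 6, -5], [0, 0, 0]],
  [[-8, 10, -5], [0, 0, 0]],
  [[-12, 14, -5], [0, 0, 0]],
  [[-12, 14, -5], [0, 0, 0]],
])

```text
time_s: 15.38
tcp_pos: [0.4149, -0.3027, 0.1938]
eef_rot: [180.0, 0.0, -8.7]
contact_force: [0.4, -0.1, 0.5]
gripper_width: 0.0403
gripper_force: 0.0
```

Run:
```python
from h import *
s=r.get_state();print(s["tcp_pos"],s["time_s"])
X=np.array([.989,-.148]);Y=np.array([.148,.989]);o=np.array([.5882,-.1178])+.135*Y
for n in "top","side":
  c=viewer.capture(n)
  for d in pinpoint("gate_grip",n)[:2]:
    p=at_z(c,*d["location"],.07)[:2]-o;print(n,"grip feeder xy",round(d["score"],2),p@X,p@Y)
  for d in pinpoint("coupling0_center",n)[:6]:
    for z in(.014,.095):
      p=at_z(c,*d["location"],z)[:2]-o;print(n,z,round(d["score"],2),np.round(d["location"]),(p@X).round(3),(p@Y).round(3))
  hsv=cv2.cvtColor(c["image"],cv2.COLOR_BGR2HSV)
  m=cv2.inRange(hsv,(12,60,60),(38,255,255))
  k,l,st,ce=cv2.connectedComponentsWithStats(m)
  for i in range(1,k):
    if st[i,4]>2 and 290<ce[i,0]<345 and 150<ce[i,1]<225 and n=="top" or n=="side" and st[i,4]>2 and 235<ce[i,0]<290 and 190<ce[i,1]<250:
      p=at_z(c,ce[i,1],ce[i,0],.014)[:2]-o;print(n,"brass",st[i,4],ce[i].round(),(p@X).round(3),(p@Y).round(3))
```

```text
[ 0.41487919 -0.30266606  0.19379043] 15.375
top grip feeder xy 0.97 0.010381883148129635 -0.19838655488394466
top 0.014 0.57 [151. 228.] 0.07 0.299
top 0.095 0.57 [151. 228.] 0.054 0.29
top 0.014 0.56 [198. 314.] -0.048 -0.024
top 0.095 0.56 [198. 314.] -0.058 -0.014
top brass 11 [330. 173.] 0.051 -0.066
top brass 5 [310. 178.] 0.021 0.002
top brass 17 [311. 198.] -0.047 -0.012
side grip feeder xy 0.55 0.001973038243526742 -0.20372820061329738
side 0.014 0.46 [230. 257.] -0.053 0.011
side 0.095 0.46 [230. 257.] -0.036 -0.07
side brass 14 [276. 228.] 0.021 0.033
```

```bash
cat > asc.py <<'E'
from h import *
c=viewer.capture("top");im=c["image"].astype(int)
X=np.array([.989,-.148]);Y=np.array([.148,.989]);o=np.array([.5882,-.1178])+.135*Y
for n,q,z in(("hopFL",(-.031,.028),.168),("hopFR",(-.031,-.028),.168),("outFL",(-.028,.025),.014),("outFR",(-.028,-.025),.014),("outBL",(.028,.025),.014),("outBR",(.028,-.025),.014),("trayFL",(-.121,.032),.05)):
    print(n,proj(c,[*(o+q[0]*X+q[1]*Y),z]).round(1),end=" ")
print("\n    cols 296..330")
for v in range(166,218):
    s=""
    for b,g,rr in im[v,296:331]:
        s+="Y" if rr>b+12 and rr>=g-5 else "B" if b>rr+35 and b>g+12 else "w" if min(b,g,rr)>150 else "g" if g>rr+15 and g>b+8 else "d" if max(b,g,rr)<70 else "."
    print(v,s)
E
python3 asc.py
```

```text
hopFL [305.1 185.4] hopFR [322.9 188.2] outFL [301.  190.6] outFR [315.2 192.8] outBL [303.3 174.8] outBR [317.5 177.1] trayFL [296. 216.] 
    cols 296..330
166 dd..www............................
167 dd..wwww...........................
168 d...wwww...........................
169 d..wwww............................
170 d.www..BB..........................
171 g.www..BB....................ww..YY
172 g..ww.BBB....................ww.YYY
173 ...ww.BBB...BBBBBB...........ww.YYY
174 ..www.BB......BBBBBBBBB.....ww...YY
175 ..www.BB...........BBBBB....ww....Y
176 .www..BB...wYYYYYY.BBBBB....wwww...
177 .www..BB...wYYYYYY.BBBBB....wwwwwww
178 .www..BB...wYYYYYY.BBBBB....wwwwwww
179 .www.BBB..BB.YYYYwBBBBBB...wwwwwwww
180 .www.BBB..BBBBYYYBBBBBB....wwwwwwww
181 wwww.BB...BBBBBwBBBBBBB....wwwwwwww
182 www..BB...BBBBBBBBBBBBB....wwwwwwww
183 www..BB...wwwBBBBBBBBBB....wwwwwwww
184 www..BB...wwwwBBBBBBBBB....wwwwwwww
185 www.BBB....wwwwBBBBBBB....wwwwwwwww
186 www.BBB........BBBBBBB....wwwwwwwww
187 www.BB.........BBBBBB.....wwwwwwwww
188 www.BB........BBBBBBB....wwwwwwwwww
189 wwwwww.........BBB
[... 437 characters left out ...]
YYwBBBBBww..........
201 .BBBBBBBBBBBBwYYYwBBBBwww..........
202 .BBBBBBBBBBBBwYYYBBBBBwwww.........
203 .BBBBBBBBBBBBBwwwBBBBBwwww.........
204 .BBBBBBBBBBBBBBBBBBBBBBwww.........
205 .BBBBBBBBBBBBBBBBBBBBBBwww.........
206 .BBBBBBBBBBBBBBBBBBBBBBwww.........
207 BBBBBBBBBBBBBBBBBBBBBBB............
208 BBBBBBBBBBBBBBBBBBBBBB.............
209 BBBBBBBBBBBBBBBBBBBBBB.............
210 BBBBBBBBBBBBBBBBBBBBBB.............
211 BBBBBBBBBBBBBBBBBBBBBB.g...........
212 BBBBBBBBBBBBBBBBBBBBBB.............
213 BBBBBBBBBBBBBBBBBBBBBB.............
214 BBBBBBBBBBBBBBBBBBBBB..............
215 BBBBBBBBBBBBBBBBBBBBB.g............
216 BBBBBBBBBBBBBBBBBBBBB..............
217 .BBBBBBBBBBBBBBBBBBBB.............g
```

Run:
```python
from h import *
a=cv2.imread("pics/top0.png");b=viewer.capture("top")["image"]
for n,i in(("before",a),("now",b)):
    print(n)
    for v in range(174,194,2): print(v," ".join("%02x%02x%02x"%tuple(i[v,u][::-1]) for u in range(304,320)))
```

```text
before
174 5b6264 596264 7d8a8e a7b5bb ced6db e6e9ed ebedf0 eaedf0 e3e5e9 d1d5d4 b9baab adad94 a1a189 9b9c85 959885 85887d
176 505759 5b6669 8d9ca0 c0ced5 dee3e8 ebeef1 eceef1 e6e9ec dcdedb c8c8b9 a8a58d a5a48a a3a48d 94947c 9a9a7e 92937c
178 4e5658 626e70 9aa8ae d1dadf e7eaed edeff1 edeff1 e6e9ec d0d3d3 aaa898 9f997b 9c9777 a5a183 abaa8b a19f84 818170
180 576062 788688 a2afaf c6cec9 daddd8 dfe1df e7e9ea ebedf0 e5e8eb cfd1d2 aeaea4 9f9d8d a6a594 a7a89a 8e918a 6b6e6e
182 616c6e 8d9c9e adbcba aab2a7 9ca08d a7a893 cbcec1 e0e3e1 e3e4e2 d6d7cb bfbfaf b4b4a2 b7b8a7 aaac9e 888b82 636967
184 5d686a 8a999b afbcbb bfc6bc c8cbbd c8ccba d0d1c4 d8d9cf c9cabc adac9a a9aa98 a9ab9b 9fa18e a0a28b 92927e 686c64
186 606667 707673 7b8079 82877c 8b8e85 979b95 9ca1a1 9da2a1 9a9e98 9b9d94 a4a79c aeb1a5 b6baac b5b9ac a4a8a2 949999
188 747a7c 757a7c 74797a 727677 7b8081 888d8f 8b9194 888d90 808586 787c7a 777a77 767975 757976 707574 676e6e 696e71
190 8e969b 939ba0 98a1a6 949ba0 899095 80878a 7b8184 7e8487 858c8f 8b9094 868b8f 7c8285 757a7e 767c7e 91959a bdc2c9
192 5d6667 6b7475 747d7f 737c7e 727b7d 788184 868
[... 530 characters left out ...]
5265
182 5e6970 899aa2 9cb3c6 8ca9d2 82a4db 7ea3de 779ada 7597db 729ce6 5c90e1 4676c9 3c62aa 3d66b0 4169b1 445b88 495463
184 5e6a6e 8a9a9e b0bfbf b7c0be b4bbb9 b7c1c4 b3c7dd 97bdec 7fb3f0 709fe5 6080be 556ea5 4e699f 485f90 4b5c77 4d5861
186 616a6c 727975 797e7a 7d837e 808682 868d89 8b969e 869bb7 829dc6 7d97be 7a8fb0 788fb2 7b92b5 7f90a9 8994a0 8d969c
188 6a7a88 728089 757e81 757d7d 777e7d 768085 708093 667e9e 627da2 5c7495 596c88 5b6e8e 5d728f 5e6b7e 5f6870 636a6f
190 8f9ba6 909ba6 949faa 919ead 8694a4 7c8a9a 748396 707f92 6f7d8b 6e7c8a 697784 63707e 5f6c7a 5b697b 5b6d8e 67799d
192 647eb3 738dc6 7c93c4 7a8cad 7b899e 828d9a 8f979e 9ca4aa a4adb2 9fa9b0 97a1aa 939da6 9da7af bcc6d0 d6dde7 d8dfe9
```

The pixel map shows no brass left in the hopper and the tray floor showing through it. One coupling lies in the tray's front part at (311,198) and one is under the outlet at (311,178). The third can only be low in the tray, in the strip hidden by the hopper's front wall. Regripping the bar to shut the gate.

move_arm([
  [[4, -4, 0], [0, 0, 0]],
  [[8, -8, 0], [0, 0, 0]],
  [[11, -12, 1], [0, 0, 0]],
  [[12, -14, 3], [0, 0, 0]],
  [[12, -14, 5], [0, 0, 0]],
])

```text
time_s: 16.4
tcp_pos: [0.5588, -0.1782, 0.1425]
eef_rot: [180.0, 0.0, -8.3]
contact_force: [0.3, -1.2, -0.0]
gripper_width: 0.0397
gripper_force: 0.0
```

move_arm([
  [[0, 0, 3], [0, 0, 0]],
  [[0, 0, 6], [0, 0, 0]],
  [[0, 0, 8.3], [0, 0, 0]],
  [[0, 0, 9], [0, 0, 0]],
  [[0, 0, 9], [0, 0, 0]],
])

```text
time_s: 17.02
tcp_pos: [0.5575, -0.1801, 0.0534]
eef_rot: [180.0, 0.0, -8.5]
contact_force: [-0.5, -0.1, -0.2]
gripper_width: 0.0399
gripper_force: 0.0
```

move_arm([
  [[0, 0, 0], [0, 0, 0]],
  [[0, 0, 0], [0, 0, 0]],
  [[0, 0, 0], [0, 0, 0]],
  [[0, 0, 0], [0, 0, 0]],
  [[0, 0, 0], [0, 0, 0]],
], jaw=0.8)

```text
time_s: 17.65
tcp_pos: [0.5578, -0.1797, 0.0541]
eef_rot: [-180.0, -0.1, -8.5]
contact_force: [-0.7, 5.3, 3.8]
gripper_width: 0.0135
gripper_force: 30.0
```

move_arm([
  [[0, -1, 0], [0, 0, 0]],
  [[0, -2, 0], [0, 0, 0]],
  [[0, -3, 0], [0, 0, 0]],
  [[0, -4, 0], [0, 0, 0]],
  [[0, -4.8, 0], [0, 0, 0]],
])

```text
time_s: 18.27
tcp_pos: [0.5653, -0.1322, 0.0541]
eef_rot: [-180.0, -0.1, -8.5]
contact_force: [0.8, -2.9, 5.0]
gripper_width: 0.0136
gripper_force: 30.0
```

move_arm([
  [[0, -0.7, 0], [0, 0, 0]],
  [[0, -1.4, 0], [0, 0, 0]],
  [[0, -1.8, 0], [0, 0, 0]],
  [[0, -2.1, 0], [0, 0, 0]],
  [[0, -2.1, 0], [0, 0, 0]],
])

```text
time_s: 18.9
tcp_pos: [0.5681, -0.1142, 0.0542]
eef_rot: [179.8, -0.1, -8.5]
contact_force: [3.6, -18.5, 3.5]
gripper_width: 0.0136
gripper_force: 30.0
```

The gate is back at the shut position, with 18 N against its stop. Releasing and checking.

move_arm([
  [[0, 0.2, 0], [0, 0, 0]],
  [[0, 0.2, 0], [0, 0, 0]],
  [[0, 0.2, 0], [0, 0, 0]],
  [[0, 0.2, -4], [0, 0, 0]],
  [[0, 0.2, -9], [0, 0, 0]],
], jaw=4)

```text
time_s: 19.52
tcp_pos: [0.5662, -0.1136, 0.1433]
eef_rot: [180.0, 0.2, -8.5]
contact_force: [1.1, -0.0, 0.2]
gripper_width: 0.04
gripper_force: 0.0
```

move_arm([
  [[-2, 4, -3], [0, 0, 0]],
  [[-5, 9, -5], [0, 0, 0]],
  [[-8, 14, -5], [0, 0, 0]],
  [[-12, 18, -5], [0, 0, 0]],
  [[-13, 20, -5], [0, 0, 0]],
])

```text
time_s: 20.15
tcp_pos: [0.4066, -0.2932, 0.1937]
eef_rot: [-180.0, -0.0, -8.6]
contact_force: [0.2, -0.3, 0.6]
gripper_width: 0.0398
gripper_force: 0.0
```

```bash
python3 asc.py
python3 - <<'E'
from h import *
s=r.get_state();print(s["tcp_pos"],s["time_s"],s["contact_force"])
X=np.array([.989,-.148]);Y=np.array([.148,.989]);o=np.array([.5882,-.1178])+.135*Y
for n in "top","side":
  c=viewer.capture(n);im=c["image"];hsv=cv2.cvtColor(im,cv2.COLOR_BGR2HSV)
  for l,z in(("gate_grip",.07),("tray_center",.025)):
    for d in pinpoint(l,n)[:3]:
      p=at_z(c,*d["location"],z)[:2]-o;print(n,l,round(d["score"],2),(p@X).round(3),(p@Y).round(3))
  for l in("carton","oil_bottle"):
    for d in pinpoint(l,n)[:1]:print(n,l,at_z(c,*d["location"],0).round(3))
  m=cv2.inRange(hsv,(0,150,90),(8,255,255))|cv2.inRange(hsv,(172,150,90),(180,255,255))
  if n=="top":
    q=np.zeros_like(m);q[165:210,335:372]=m[165:210,335:372];k=cv2.findNonZero(q)[:,0]
    print("red now",np.mean([at_z(c,v,u,.083)[:2] for u,v in k],0).round(4),"start .5896,-.1159")
E
```

```text
hopFL [305.1 185.4] hopFR [322.9 188.2] outFL [301.  190.6] outFR [315.2 192.8] outBL [303.3 174.8] outBR [317.5 177.1] trayFL [296. 216.] 
    cols 296..330
166 dd..www............................
167 dd..wwww...........................
168 d...wwww...........................
169 d..wwww............................
170 d.www..............................
171 g.www..BB....................ww..YY
172 g..ww..B....www..............ww.YYY
173 g..ww.BB...wwwwwwwwww........ww.YYY
174 ..www.BB...wwwwwwwwwwww......w...YY
175 ..www.BB...wwwwwwwwwwww.....ww....Y
176 .www..BB...wwwwwwwwwwww.....wwww...
177 .www..BB...wwwwwwwwwwww.....wwwwwww
178 .www..B...wwwwwwwwwwwww.....wwwwwww
179 .www.BB...wwwwwwwwwwwww....wwwwwwww
180 .www.B....wwwwwwwwwwww.....wwwwwwww
181 wwww.B....wwwwwwwwwwww.....wwwwwwww
182 www..B....wwwwwwwwwwww.....wwwwwwww
183 www..B....wwwwwwwwwwww.....wwwwwwww
184 www..B....wwwwwwwwwwww.....wwwwwwww
185 www..B....wwwwwwwwwwww....wwwwwwwww
186 www.BB....wwwwwwwwwwwww...wwwwwwwww
187 www.B.........wwwwwww.....wwwwwwwww
188 www..ww..................wwwwwwwwww
189 wwwwwww...........
[... 940 characters left out ...]
3 BBBBBBBBBBBBBBBBBBBBBB....g.g.g.gg.
214 BBBBBBBBBBBBBBBBBBBBBB..g.g..g.g..g
215 BBBBBBBBBBBBBBBBBBBBB...g...g.g.ggg
216 BBBBBBBBBBBBBBBBBBBBB....gg.ggggg.g
217 dBBBBBBBBBBBBBBBBBBBB....g.g..ggggg
[ 0.40636631 -0.29424726  0.19371078] 20.2 [-1.33184462 -1.41375782 -0.57692972]
top gate_grip 0.59 0.004 -0.142
top tray_center 0.85 -0.298 0.608
top tray_center 0.77 -0.207 0.399
top tray_center 0.69 -0.047 0.004
top oil_bottle [0.718 0.311 0.   ]
red now [ 0.5893 -0.1161] start .5896,-.1159
side gate_grip 0.51 0.008 -0.136
side tray_center 0.82 -0.287 0.628
side tray_center 0.65 -0.205 0.399
side tray_center 0.6 -0.034 0.011
side carton [ 0.444 -0.275  0.   ]
side oil_bottle [0.711 0.309 0.   ]
```

The hopper shows bare gate plate only, so it is empty. The gate is back within 0.3 mm of its start position, and the carton and bottle have not moved. The falling couplings may have jarred the tray, so I'll give one gentle check push on its front end.

move_arm([
  [[0.1, -6, 0], [0, 0, 0]],
  [[0.2, -12, 0], [0, 0, 0]],
  [[0.4, -18, 0], [0, 0, 0]],
  [[0.4, -24, 0], [0, 0, 0]],
  [[0.4, -29, 2], [0, 0, 0]],
], jaw=3.5)

```text
time_s: 21.32
tcp_pos: [0.4573, -0.0035, 0.1748]
eef_rot: [-179.9, -0.2, -8.4]
contact_force: [1.6, 0.1, -0.4]
gripper_width: 0.0348
gripper_force: 0.0
```

move_arm([
  [[0, -4.2, 4], [0, 0, 0]],
  [[0, -4.2, 9], [0, 0, 0]],
  [[0, -4.2, 13], [0, 0, 0]],
  [[0, -4.2, 15.2], [0, 0, 0]],
  [[0, -4.2, 15.2], [0, 0, 0]],
])

```text
time_s: 21.95
tcp_pos: [0.4611, 0.0349, 0.0201]
eef_rot: [179.9, 0.2, -8.5]
contact_force: [-0.2, 0.2, -0.1]
gripper_width: 0.0349
gripper_force: 0.0
```

move_arm([
  [[0.6, 0, 0], [0, 0, 0]],
  [[1.1, 0, 0], [0, 0, 0]],
  [[1.5, 0, 0], [0, 0, 0]],
  [[1.9, 0, 0], [0, 0, 0]],
  [[2.1, 0, 0], [0, 0, 0]],
])

```text
time_s: 22.58
tcp_pos: [0.48, 0.0317, 0.0213]
eef_rot: [179.9, 0.3, -8.6]
contact_force: [-18.2, 11.3, 13.7]
gripper_width: 0.0348
gripper_force: 10.0
```

move_arm([
  [[-1.5, 0, 0], [0, 0, 0]],
  [[-2.5, 0, -2], [0, 0, 0]],
  [[-2.5, 0, -7], [0, 0, 0]],
  [[-2.5, 0, -12], [0, 0, 0]],
  [[-2.5, 0, -12], [0, 0, 0]],
])

```text
time_s: 23.2
tcp_pos: [0.4605, 0.0367, 0.1457]
eef_rot: [-179.7, -0.4, -8.5]
contact_force: [0.3, 0.1, -1.5]
gripper_width: 0.0351
gripper_force: 0.0
```

The push stopped at the same place as before (x = 0.480), so the tray is fully home. Handing in.

```bash
python3 -c "
from plant import r
print(r.close_job())"
```

```text
the job is handed in; nothing more can be done
None
```

The job is handed in after about 23 s: the tray is home against the stop, the hopper is empty and the gate is shut again; I saw two of the three couplings in the tray and infer the third is in the part hidden by the hopper's front wall, and the carton and bottle were not disturbed.

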